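Fetch the spare axle from behind the spray cans

ROBOT

A 7-joint arm with a two-finger parallel gripper is mounted at the origin on the work surface. World frame = base frame: x ahead of the robot, y to its left, z up, the work surface at z = 0. Lengths are in m, angles in rad, forces in N, time in s.
With the tool pointing down it reaches from about 0.35 to 0.9 m from the base axis. Payload 19.9 kg.
Tool frame: the origin (TCP) lies between the finger pads; the fingertips stand 19 mm ahead of it and the grasp point (between the pads) is the TCP; z points along the fingers, y is the line along which they close (so a half turn about z gives the same grasp; the last joint's range is limited). The gripper opens to 94 mm and grips with 3 to 60 N. Pads are 16 mm wide; open, the fingers measure 119 mm over their backs; the gripper's body (75 mm by 177 mm) begins 78 mm behind the grasp point.
Start: joints at [-1.315, 0.417, -0.01, 1.614, 0.005, 1.111, -0.053], TCP at [0.183, 0.597, 0.224] pointing down, gripper open.
Joint ranges: [-2.81, 2.81], [-0.39, 2.02], [-1.27, 1.25], [0.06, 2.57], [-1.19, 4.33], [0.19, 2], [-2.82, 2.82]. Speed limits (rad/s): [1.89, 1.89, 2.39, 2.39, 3.01, 3.01, 3.01].

INTERFACE

Orientations are given as a 3x3 rotation matrix whose columns are the frame's x, y, z axes.
In Python, from rig import robot gives the robot as it stands. Calls block until the motion is done:
- robot.move_ptp(position, orientation): joint-space move of the TCP to a pose.
- robot.move_linear(position, velocity=0.15, frame=None, threshold=None): straight line of the TCP; frame=None keeps the orientation; velocity is the mean speed in m/s. With threshold (N) it stops when the force on the tool has changed by that much, and returns True; else False.
- robot.goto_joints(angles): joint-space move.
- robot.gripper_to(opening): finger opening in m; the grip force is fixed at half the most; returns when the fingers have stopped.
- robot.pause(seconds).
- robot.ik(position, orientation): joint angles nearest the present ones, or None.
- robot.get_state(): the state.
- robot.grab_frame(name): name is "scene" or "side" or "wrist"; returns the picture (384x512x3 uint8, red, green, blue); there is no depth.
- robot.camera_info(name): a dict with "fx", "fy", "cx", "cy" (pixels), "dist" ([k1, k2, p1, p2, k3] as OpenCV has them; the pictures are not rectified), "rvec" (rotation vector, rad) and "tvec" (3), from world to camera coordinates, as OpenCV has them. Camera axes: x right, y down, z forward; pixel columns grow to the right and rows downward; lengths in m; the calibration is good to about 2 mm. A picture is of the moment at which its call begins: read the wrist's pose just before it. camera_info takes no time and is no camera call; for the wrist camera it gives the pose at the moment of the call.
A pose or a line that the arm cannot do raises robot.PlanningError and nothing moves.
- robot.sign_off(): hands the job in; it is judged then, once.
The state is a dict: "time": time; "qpos": joint angles; "joint_vel": joint speeds; "effort": joint torques, N m; "ee_pos": TCP position; "tool_rot": TCP orientation; "force": force on the tool from outside, world axes, zero at the start; "moment": the same for the moment, N m; "opening": finger opening in m; "grasp_force": force on a finger pad.
Only numpy, scipy, OpenCV 4.12 (cv2) and the standard library are available. Lean on these libraries where they do the work, as an engineer would, in place of code of your own. Each camera call takes 0.05 s, during which the arm holds its last target. There are 200 camera calls.

TASK

The spare cart axle lies at the back of the grey bench tray, shut in behind two spray cans and an oil bottle. Stand all three upright on the black rubber mat, take the axle out and lay it in the pair of V-blocks by its round ends, then put each of the three back on the pad of the tray it came from, standing. Set things down rather than dropping them, knock nothing over, and leave the wheel, the roll of tape and the tape measure where they are.

Things in the scene. Friction and masses are not known exactly. Their poses are not given: they have to be found in the camera images.
- tray: Fixed shallow grey sheet-steel tray, 210 (x) by 230 (y) by 22 mm high, walls and floor 3 mm thick; origin at the centre of its underside, z up. Three flush black round pads 62 mm across at x = -45 mm and y = -70, 0, +70 mm, a can or the bottle on each within 2 mm; the axle lies along its y near x = +37 mm. Its place and heading vary.
- blue_can: Loose blue spray can with a white paper band and a white cap, standing on a tray pad; body 53 mm in diameter and straight up to 130 mm, cap 43 mm across, top at 160 mm; about 0.33 kg. Origin at the centre of its underside, z up its axis. Which pad it starts on varies.
- yellow_can: Loose yellow spray can with a white paper band and a black cap, standing on a tray pad; body 53 mm in diameter and straight up to 124 mm, cap 43 mm across, top at 150 mm; about 0.33 kg. Origin at the centre of its underside, z up its axis. Which pad it starts on varies.
- oil_bottle: Loose white plastic oil bottle with a green band and a green pointed nozzle, standing on a tray pad; body 55 mm in diameter and straight up to 112 mm, nozzle tip at 146 mm; about 0.28 kg. Origin at the centre of its underside, z up its axis. Which pad it starts on varies.
- axle: Loose cart axle: a red square beam, 22 by 22 mm and 110 mm long, with a round steel stub 16 mm in diameter and 40 mm long at each end (190 mm over all); about 0.4 kg. Origin at the centre of the beam, y along the axle. It starts flat on the tray floor, origin 14 mm above the bench.
- mat: Fixed black ribbed rubber mat on the bench, 130 (its x) by 220 (its y) by 3 mm thick; origin at the centre of its underside. The side area for the cans and the bottle. It may be on the left or the right.
- vblocks: Fixed pair of dark steel V-blocks, left or right, on a green plate 70 (x) by 200 (y) by 10 mm; origin under the plate's centre. Blocks 56 (x) by 18 (y) mm, 61 high, at y = -75 and +75 mm; 132 mm gap between them. Upward 90 deg V along y, 32 mm wide at the top, bottom at 45 mm. Seated axle: axis along y at x = 0, 56 mm above the origin, beam between the blocks, 11 mm spare at each end.
- wheel: Loose black rubber wheel with an aluminium hub, lying flat, 100 mm in diameter, 36 mm high; a bystander, leave it. Origin at the centre of its underside.
- tape_roll: Loose roll of amber packing tape lying flat, 100 mm in diameter, 48 mm high; a bystander, leave it. Origin at the centre of its underside.
- tape_measure: Loose orange tape measure, 70 by 38 by 65 mm high; a bystander, leave it. Origin at the centre of its underside.
Not all that is in view belongs to the job. What is shaped like the oil_bottle but brown or purple is not meant.

How it is judged:
By the outcome, as a careful person would: the job done as asked, in the order asked, and still so for the second after the job is handed in, with the robot touching nothing.
It also fails if it takes over 141 s, if anything falls off the work surface, if the arm or the gripper's body presses on something with over 40 N, if the wrist force passes 120 N, or if a joint passes its speed limit or range.

## Working session

There is one attempt and no reset: what is moved stays moved. The work goes in short steps, each a Python script; the robot and the scene stay as the last script left them, time stands still between calls to the robot, and variables do not carry over. Pictures are saved under pics/ and viewed, at most 14 in all, crops included, and the job is handed in when it is done.

```bash
ls; mkdir -p pics; python3 - <<'E'
from rig import robot
import cv2,numpy as np
a=robot.grab_frame("scene");b=robot.grab_frame("side")
cv2.imwrite("pics/scene0.png",a[:,:,::-1]);cv2.imwrite("pics/side0.png",b[:,:,::-1])
for n in("scene","side","wrist"):
    c=robot.camera_info(n);R=cv2.Rodrigues(np.array(c["rvec"]))[0];print(n,c,"pos",-R.T@np.array(c["tvec"]))
s=robot.get_state();print(s["time"],s["tool_rot"],s["force"],s["opening"])
E
```

```text
pics
scene {'fx': 434.50821755000334, 'fy': 434.50821755000334, 'cx': 250.04519592061422, 'cy': 188.10405187352788, 'dist': array([-3.10310549e-05,  0.00000000e+00,  0.00000000e+00,  0.00000000e+00,
        0.00000000e+00]), 'rvec': array([ 2.43976957,  0.88068101, -0.2393358 ]), 'tvec': array([-0.39833008, -0.24838313,  1.30827377])} pos [ 0.87750043 -0.45840128  0.97560368]
side {'fx': 408.6298081262286, 'fy': 408.6298081262286, 'cx': 261.24349190615516, 'cy': 195.66798373035778, 'dist': array([0.04509881, 0.        , 0.        , 0.        , 0.        ]), 'rvec': array([ 2.31131073, -0.72128106,  0.28823916]), 'tvec': array([-0.41274192,  0.22790554,  0.96202815])} pos [ 0.0600786  -0.62731764  0.86640529]
wrist {'fx': 268.7364332440112, 'fy': 268.7364332440112, 'cx': 255.86074726135146, 'cy': 197.51629971516678, 'dist': array([-0.05376155,  0.        ,  0.        ,  0.        ,  0.        ]), 'rvec': array([-2.34832148, -1.73611554, -0.22785833]), 'tvec': array([-0.62500236, -0.02729937,  0.39248843])} pos [0.11114962 0.6202972  0.38509417]
0.1 [[-9.55998125e-01  2.93372691e-01 -2.23224079e-04]
 [ 2.93372759e-01  9.55997539e-01 -1.06284847e-03]
 [-9.84090466e-05 -1.08156901e-03 -9.99999410e-01]] [ 0.61153189  0.29775968 -0.04523152] 0.0940877962404221
```

View pics/scene0.png

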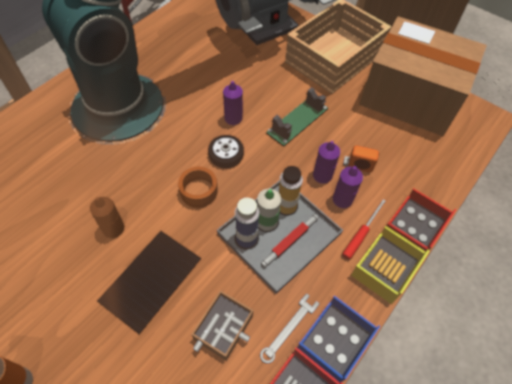

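View pics/side0.png

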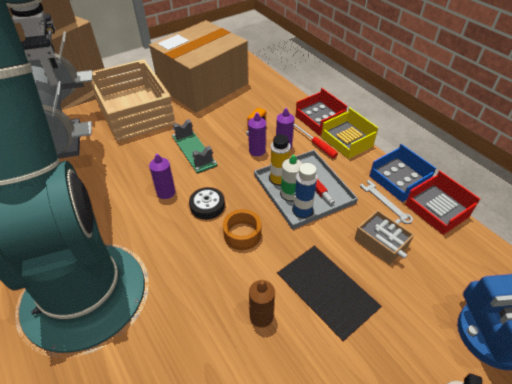

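The scene picture shows the tray at about (280,235), with blue (247,222), bottle (268,208), yellow (290,190) and the axle at (290,240). The mat is at (150,280), the V-blocks at (300,117), and the wheel, tape roll and tape measure at (226,151), (198,187) and (364,157). The side picture agrees: the caps are at about (307,172), (291,165) and (281,143), and the mat is at (328,290).

```bash
cat > h.py <<'E'
import cv2,numpy as np
from rig import robot
def cam(n):
    c=robot.camera_info(n);K=np.array([[c["fx"],0,c["cx"]],[0,c["fy"],c["cy"]],[0,0,1]])
    return K,np.array(c["dist"]),cv2.Rodrigues(np.array(c["rvec"]))[0],np.array(c["tvec"])
def rays(C,px):
    K,d,R,t=C;u=cv2.undistortPoints(np.array(px,float).reshape(-1,1,2),K,d)[:,0]
    return -R.T@t,np.c_[u,np.ones(len(u))]@R
def plane(C,px,z):
    o,d=rays(C,px);return o+d*((z-o[2])/d[:,2])[:,None]
def tri(C1,p1,C2,p2):
    o1,d1=rays(C1,[p1]);o2,d2=rays(C2,[p2]);d1=d1[0];d2=d2[0]
    s=np.linalg.lstsq(np.c_[d1,-d2],o2-o1,rcond=None)[0]
    a=o1+s[0]*d1;b=o2+s[1]*d2;return (a+b)/2,np.linalg.norm(a-b)
def proj(C,p):
    K,d,R,t=C;return cv2.projectPoints(np.array(p,float).reshape(-1,3),cv2.Rodrigues(R)[0],t,K,d)[0][:,0]
def blob(mask,seed):
    "largest-component contour nearest seed"
    n,l,s,c=cv2.connectedComponentsWithStats(mask.astype(np.uint8))
    i=min((i for i in range(1,n) if s[i,4]>30),key=lambda i:np.hypot(*(c[i]-seed)))
    m=(l==i).astype(np.uint8);return max(cv2.findContours(m,0,cv2.CHAIN_APPROX_NONE)[0],key=cv2.contourArea)[:,0],c[i],s[i,4]
def down(yaw):
    "tool pointing down, tool y (closing) along world angle yaw"
    c,s=np.cos(yaw),np.sin(yaw);y=np.array([c,s,0]);z=np.array([0,0,-1.]);return np.c_[np.cross(y,z),y,z]
def snap(n,name=None):
    C=cam(n);im=robot.grab_frame(n)
    if name:cv2.imwrite("pics/%s.png"%name,im[:,:,::-1])
    return C,im,cv2.cvtColor(im,cv2.COLOR_RGB2HSV)
E
python3 - <<'E'
from h import *
S=cam("scene");D=cam("side")
for n,a,b in [("blue cap",(247,204),(307,171)),("bottle tip",(269,192),(293,158)),("yellow cap",(291,174),(281,142)),("tray R",(341,231),(354,196)),("tray B",(277,288),(293,224)),("tray L",(219,233),(255,173)),("vb1",(281,122),(203,152)),("vb2",(317,97),(182,127))]:
    print(n,*tri(S,a,D,b))
a=cv2.imread("pics/scene0.png");b=cv2.imread("pics/side0.png")
for C,im,seed in((S,a,(150,280)),(D,b,(328,290))):
    hsv=cv2.cvtColor(im,cv2.COLOR_BGR2HSV)
    c,ce,A=blob(hsv[...,2]<60,seed);w=plane(C,c,.003)
    print("mat",A,cv2.minAreaRect(w[:,:2].astype(np.float32)))
for C,seed,im in((S,(300,120),a),(D,(195,150),b)):
    hsv=cv2.cvtColor(im,cv2.COLOR_BGR2HSV)
    c,ce,A=blob(cv2.inRange(hsv,(50,80,40),(80,255,255))>0,seed);w=plane(C,c,.01)
    print("plate",A,ce,cv2.minAreaRect(w[:,:2].astype(np.float32)))
E
```

```text
blue cap [ 0.57643762 -0.08870213  0.15579763] 0.006534335340544804
bottle tip [ 0.58770013 -0.02221774  0.1406882 ] 0.00017594143762579656
yellow cap [0.59812091 0.0461612  0.14393495] 0.0027027226262239267
tray R [ 0.75829051 -0.03357955  0.01170718] 0.1822503918594799
tray B [ 0.65966862 -0.02490922 -0.23115142] 0.08904718097743136
tray L [ 0.50802844 -0.08131577  0.10727127] 0.1677429569153767
vb1 [0.4439274  0.22065182 0.05783746] 0.003392687818147452
vb2 [0.45673525 0.38257955 0.03858526] 0.0005891792288011933
mat 1038 ((0.489716112613678, -0.33003178238868713), (0.08814892172813416, 0.09484542906284332), 67.22097778320312)
mat 4298 ((0.4724089205265045, -0.3159562349319458), (0.12496466934680939, 0.2146923840045929), 4.972395896911621)
plate 35 [269.45714286 193.68571429] ((0.5461483597755432, 0.04338850826025009), (0.013090096414089203, 0.02168683335185051), 38.281551361083984)
plate 420 [189.76904762 146.42857143] ((0.447830468416214, 0.2997448444366455), (0.16573366522789001, 0.06645804643630981), 84.68897247314453)
```

```bash
python3 - <<'E'
from h import *
S=cam("scene");D=cam("side")
for n,a,b in [("brownbase",(110,233),(262,322)),("brown top",(101,200),(262,284)),("purp1 top",(233,87),(158,158)),("purp2",(325,146),(260,118)),("purp3",(352,170),(287,113)),("wheel",(226,151),(207,203))]:
    print(n,*tri(S,a,D,b))
r=robot
# start -> V-block looks -> tray looks
for k,p in enumerate([(.53,.34,.27),(.53,.25,.27),(.66,.03,.27),(.68,-.06,.27)]):
    r.move_ptp(np.array(p),down(np.deg2rad(83)))
    C,im,_=snap("wrist","w%d"%k);np.savez("w%d.npz"%k,K=C[0],d=C[1],R=C[2],t=C[3],im=im)
    print(r.get_state()["time"],C[2][2])
E
```

```text
brownbase [ 0.30297405 -0.29319964 -0.01013563] 0.004440168778253108
brown top [ 0.30903827 -0.27848573  0.13326948] 0.0021294868896618905
purp1 top [0.30009043 0.18765083 0.12857184] 0.003736391960673117
purp2 [0.61199805 0.16611705 0.14349061] 0.001725364569478323
purp3 [0.69918503 0.15248276 0.13473618] 0.004759126482329348
wheel [0.3694317  0.07279771 0.01352372] 0.0006195324062504874
1.75 [ 0.25756561 -0.03127863 -0.96575442]
2.25 [ 0.25827656 -0.03167743 -0.96555153]
3.3 [ 0.25767997 -0.03042896 -0.96575106]
3.8083 [ 0.25798534 -0.03162966 -0.96563095]
```

```bash
python3 -c "
import cv2,numpy as np
a=[cv2.imread('pics/w%d.png'%k) for k in range(4)]
cv2.imwrite('pics/m.png',cv2.resize(np.vstack([np.hstack(a[:2]),np.hstack(a[2:])]),(800,600),interpolation=cv2.INTER_AREA))"
```

```text
(no output)
```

View pics/m.png

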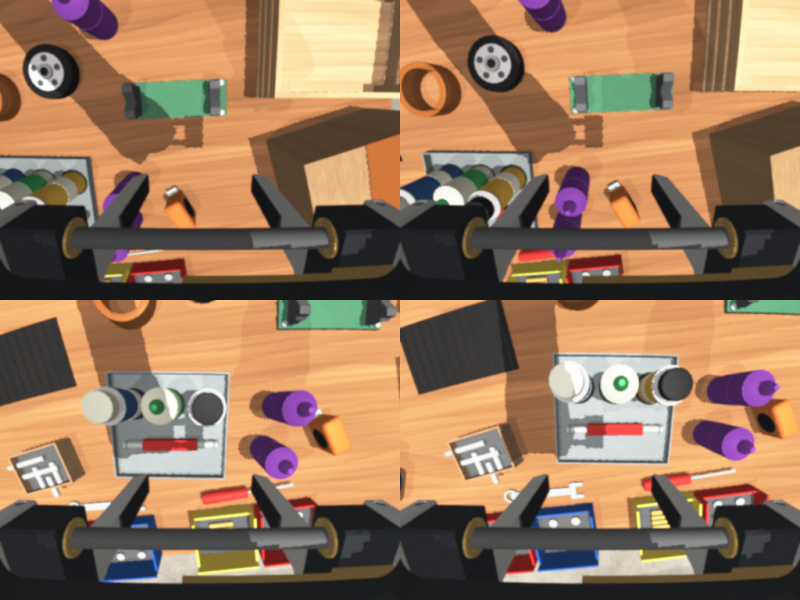

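Bottom pictures: the tray lies clear, with the blue, bottle and yellow caps in w3 at about (214,106), (283,105) and (352,109). The red axle is at about (275,165). In w0 and w1 the green plate is at about (225,127) and (285,118), with a dark block at each end.

```bash
python3 - <<'E'
from h import *
L=[]
for k in range(4):
    f=np.load("w%d.npz"%k);L.append(((f["K"],f["d"],f["R"],f["t"]),f["im"],cv2.cvtColor(f["im"],cv2.COLOR_RGB2HSV)))
def rect(C,c,z):
    (x,y),(w,h),a=cv2.minAreaRect((plane(C,c,z)[:,:2]*1000).astype(np.float32));return np.round([x,y,w,h,a],1)
# axle red beam
ce=[]
for k,seed in((2,(215,185)),(3,(275,165))):
    C,im,h=L[k];m=cv2.inRange(h,(0,150,80),(6,255,255))|cv2.inRange(h,(172,150,80),(180,255,255))
    c,e,A=blob(m>0,seed);r=cv2.minAreaRect(c);ce.append(r[0]);print("axle",A,r,rect(C,c,.025))
p,e=tri(L[2][0],ce[0],L[3][0],ce[1]);print("axle tri",p,e)
for k,seed in((2,(215,185)),(3,(275,165))):
    C,im,h=L[k];m=(h[...,1]<45)&(h[...,2]>90)&(h[...,2]<215)
    m[330:]=0
    c,e,A=blob(cv2.morphologyEx(m.astype(np.uint8),cv2.MORPH_CLOSE,np.ones((3,3))),seed);c2=cv2.convexHull(c)[:,0]
    print("tray",A,rect(C,c2,.022),cv2.approxPolyDP(c2,4,True)[:,0].tolist())
# plate
ce=[];bl=[]
for k,seed in((0,(225,127)),(1,(285,118))):
    C,im,h=L[k];m=cv2.inRange(h,(45,60,30),(85,255,255))>0
    c,e,A=blob(m,seed);ce.append(cv2.minAreaRect(c)[0]);print("plate",A,rect(C,c,.01))
    m=(h[...,2]<85)&(h[...,1]<90)
    bb=[]
    for s in ((e[0]-55,e[1]),(e[0]+50,e[1])):
        q,ee,A=blob(m,s);bb.append(ee);print("  block",A,ee,cv2.boundingRect(q))
    bl.append(bb)
print("plate tri",*tri(L[0][0],ce[0],L[1][0],ce[1]))
# caps
cc=[]
for k,seeds in((2,((128,134),(207,137),(265,137))),(3,((214,106),(283,105),(352,109)))):
    C,im,h=L[k];g=cv2.cvtColor(im,cv2.COLOR_RGB2GRAY);o=[]
    for i,s in enumerate(seeds):
        if i==1:
            c,e,A=blob(cv2.inRange(h,(45,90,30),(80,255,255))>0,s);o.append(cv2.minEnclosingCircle(c)[0]);continue
        x0,y0=s[0]-40,s[1]-40
        H=cv2.HoughCircles(cv2.resize(g[y0:y0+80,x0:x0+80],None,fx=2,fy=2),cv2.HOUGH_GRADIENT,1.5,10,param1=80,param2=18,minRadius=32,maxRadius=60)
        H=H[0]/2+[x0,y0,0];j=np.argmin(np.hypot(*(H[:,:2]-s).T));o.append(H[j,:2]);print(k,i,H[j])
    cc.append(o)
for i in range(3):print("cap",i,*tri(L[2][0],cc[0][i],L[3][0],cc[1][i]))
for k in(1,3):
    im=L[k][1][60:300,60:500] if k==3 else L[k][1][60:180,190:400]
    cv2.imwrite("pics/c%d.png"%k,cv2.resize(im,None,fx=1.8 if k==3 else 3.8,fy=1.8 if k==3 else 3.8)[:,:,::-1])
E
```

```text
axle 947 ((217.0, 185.0), (14.0, 68.0), 90.0) [666.1 -28.6 106.1  22.2  83.1]
axle 939 ((275.0, 165.0), (14.0, 70.0), 90.0) [666.4 -28.3 106.2  21.3  83.1]
axle tri [ 0.66626493 -0.02816029  0.02473767] 0.0003186142219319268
tray 12520 [688.5 -67.2 294.8 329.8  82.1] [[291, 94], [286, 227], [151, 289], [117, 289], [106, 140], [111, 120], [136, 92]]
tray 7310 [634.  -22.5 251.3 208.5  82.5] [[196, 68], [355, 71], [361, 126], [343, 208], [202, 208], [191, 107]]
plate 4060 [450.1 297.4 143.1  68.5  85.3]
  block 949 [169.34562698 129.34984194] (157, 107, 26, 46)
  block 113 [267.4159292  124.03539823] (265, 105, 5, 40)
plate 4146 [450.6 305.3 143.2  68.   85.4]
  block 395 [331.10632911 116.16962025] (326, 95, 12, 44)
  block 395 [331.10632911 116.16962025] (326, 95, 12, 44)
plate tri [0.45013443 0.30186924 0.04769286] 0.000647137769290516
2 0 [131.125      132.625       24.54999924]
2 2 [265.875      136.375       23.72500038]
3 0 [216.375      104.625       26.27499962]
3 2 [353.625      110.625       23.79999924]
cap 0 [ 0.57762026 -0.08732754  0.14685268] 0.004310676668057199
cap 1 [ 0.58880266 -0.01934953  0.13314656] 0.00020139881352083155
cap 2 [0.59948812 0.05161594 0.14380833] 0.005112548186213567
```

View pics/c1.png

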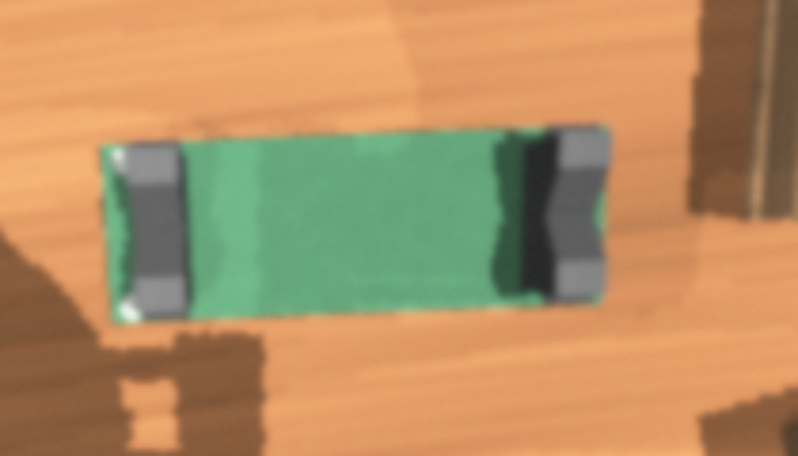

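View pics/c3.png

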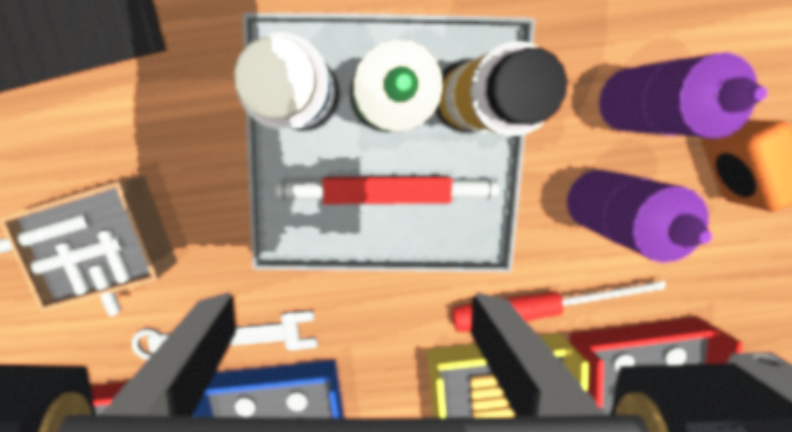

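The crops show the V-block tops sharply: left block corners at about (122,145) to (132,322), right block at (557,127) to (604,298). The tray rim corners are at (246,16), (534,19), (512,270) and (255,268), and the black cap is at (527,87), the white cap at (275,80).

```bash
python3 - <<'E'
from h import *
L=[]
for k in range(4):
    f=np.load("w%d.npz"%k);L.append(((f["K"],f["d"],f["R"],f["t"]),f["im"],cv2.cvtColor(f["im"],cv2.COLOR_RGB2HSV)))
f=lambda p,s,o:(np.array(p,float)+.5)/s-.5+o
C=L[3][0];T=plane(C,f([(246,16),(534,19),(512,270),(255,268)],1.8,(60,60)),.022)
c=T.mean(0);print("tray",np.round(T,4).tolist(),c)
# robot-side/left..: edges y-dir
for a,b in((0,1),(3,2),(0,3),(1,2)):d=T[b]-T[a];print(np.linalg.norm(d),np.rad2deg(np.arctan2(d[1],d[0])))
for z,p in((.163,(275,80)),(.149,(403,81)),(.153,(527,87))):print("cap",plane(C,f([p],1.8,(60,60)),z))
C=L[1][0]
B=plane(C,f([(122,145),(178,142),(188,316),(132,320),(557,127),(609,125),(604,298),(555,302)],3.8,(190,60)),.061)
print("blocks",B[:4].mean(0),B[4:].mean(0),B.mean(0));d=B[4:].mean(0)-B[:4].mean(0);print(np.linalg.norm(d),np.rad2deg(np.arctan2(d[1],d[0])))
# block-top height across two views: grey (unsaturated) blobs
P=[]
for k,s in((0,((169,129),(272,124))),(1,((230,121),(343,116)))):
    h=L[k][2];m=(h[...,1]<70)&(h[...,2]>55);P.append([cv2.minAreaRect(blob(m,q)[0])[0] for q in s])
for i in(0,1):print(P[0][i],P[1][i],*tri(L[0][0],P[0][i],L[1][0],P[1][i]))
E
```

```text
tray [[0.5166, -0.1238, 0.022], [0.5456, 0.1018, 0.022], [0.7519, 0.0751, 0.022], [0.7221, -0.1519, 0.022]] [ 0.63404165 -0.02469106  0.022     ]
0.22741732565676318 82.66450510734039
0.22891723148882995 82.51325706235785
0.20742109042970275 -7.786512082591901
0.20801899664493792 -7.372303726724592
cap [[ 0.58036014 -0.08838833  0.163     ]]
cap [[ 0.58835817 -0.01976934  0.149     ]]
cap [[0.5995675  0.04783543 0.153     ]]
blocks [0.44471637 0.22678021 0.061     ] [0.45649532 0.37602286 0.061     ] [0.45060585 0.30140153 0.061     ]
0.14970675320833218 85.48729413282359
(170.51829528808594, 129.1646270751953) (233.97059631347656, 120.38235473632812) [0.44414382 0.22995935 0.04026413] 0.0002516365881667804
(277.041015625, 124.18192291259766) (339.0, 116.0) [0.45594925 0.38192024 0.02531592] 8.47221793777398e-07
```

```bash
cat > job.py <<'E'
from h import *
r=robot;d2=np.deg2rad
ty,my,vy=d2(-7.5),d2(5),d2(-4.5)
def off(c,a,x,y):return np.array([c[0]+x*np.cos(a)-y*np.sin(a),c[1]+x*np.sin(a)+y*np.cos(a)])
TR=(.6342,-.0247);MT=(.4724,-.316);VB=(.4506,.3014)
pads=[off(TR,ty,-.045,y) for y in(-.07,0,.07)];spots=[off(MT,my,0,y) for y in(-.07,0,.07)]
H=[.108,.095,.108];W=[.053,.055,.053];UP=.31
P=lambda xy,z:np.array([xy[0],xy[1],z])
def pick(xy,yaw,z):
    r.move_ptp(P(xy,UP),down(yaw));r.move_linear(P(xy,z),velocity=.25)
    r.gripper_to(0.0);s=r.get_state();print("grip",s["opening"],s["grasp_force"]);return s["opening"]
def place(xy,yaw,z):
    r.move_ptp(P(xy,UP),down(yaw));r.move_linear(P(xy,z+.012),velocity=.2)
    hit=r.move_linear(P(xy,z-.004),velocity=.025,threshold=4);s=r.get_state()
    print("placed",hit,s["ee_pos"],s["force"],s["time"])
    r.gripper_to(.094);r.move_linear(P(xy,UP),velocity=.25)
def transfer(i,a,ay,b,by):
    o=pick(a,ay,H[i]);assert abs(o-W[i])<.008,o
    r.move_linear(P(a,UP),velocity=.25);place(b,by,H[i])
E
python3 - <<'E'
from job import *
print(pads,spots)
transfer(1,pads[1],ty,spots[1],my)
r.move_ptp(P(spots[1],.36)+[-.0,-.0,0],down(my));snap("scene","s1");snap("side","d1")
print(r.get_state()["time"])
E
python3 -c "
import cv2,numpy as np
cv2.imwrite('pics/m1.png',cv2.resize(np.hstack([cv2.imread('pics/s1.png'),cv2.imread('pics/d1.png')]),(800,300)))"
```

```text
[array([ 0.58044815, -0.08822746]), array([ 0.58958498, -0.01882632]), array([0.59872181, 0.05057482])] [array([ 0.4785009 , -0.38573363]), array([ 0.4724, -0.316 ]), array([ 0.4662991 , -0.24626637])]
grip 0.054377355443089394 29.992398619651794
placed True [ 0.47225789 -0.31598516  0.09451998] [ 0.38557949 -2.28872315  1.56688189] 10.8667
13.0583
```

View pics/m1.png

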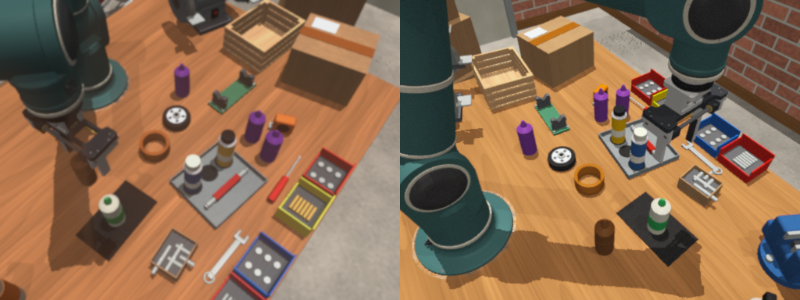

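The bottle stands in the middle of the mat, at (113,210) in the left half and (658,215) in the right half. The blue and yellow cans are still on their pads.

```bash
python3 - <<'E'
from job import *
transfer(0,pads[0],ty,spots[0],my)
transfer(2,pads[2],ty,spots[2],my)
# look at the bare tray from over it before taking the axle
r.move_ptp(np.array([.66,-.11,.27]),down(ty))
C,im,h=snap("wrist","t1")
m=cv2.inRange(h,(0,150,80),(6,255,255))|cv2.inRange(h,(172,150,80),(180,255,255))
q=proj(C,[.6663,-.0283,.025])[0];c,e,A=blob(m>0,q);print("axle",A,cv2.minAreaRect((plane(C,c,.025)[:,:2]*1000).astype(np.float32)))
pd=h[...,2]<70
for p in pads:
    try:
        c,e,A=blob(pd,proj(C,[*p,.003])[0]);print("pad",A,p,plane(C,[cv2.minEnclosingCircle(c)[0]],.003))
    except Exception as x:print(x)
print(r.get_state()["time"])
E
```

```text
grip 0.05264636533980687 29.9563130736351
placed True [ 0.47819567 -0.38573571  0.10749325] [-0.97655021 -1.68300989  2.45570469] 19.5083
grip 0.05290669675282073 29.973386228084564
placed True [ 0.46673306 -0.24615664  0.10768505] [ 1.59768853 -0.16960669  0.10445873] 28.3917
axle 951 ((667.4533081054688, -28.147911071777344), (106.39679718017578, 18.693227767944336), 83.51533508300781)
pad 951 [ 0.58044815 -0.08822746] [[ 0.57936258 -0.0892175   0.003     ]]
pad 1095 [ 0.58958498 -0.01882632] [[ 0.58918722 -0.0192409   0.003     ]]
pad 1229 [0.59872181 0.05057482] [[0.59736022 0.0499753  0.003     ]]
31.1417
```

View pics/t1.png

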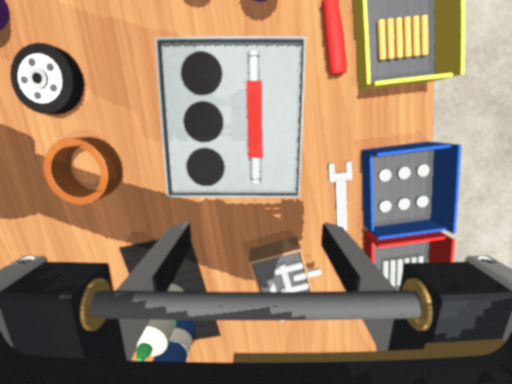

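Bare tray: the three black pads are at (201,73), (203,120) and (206,166), and the axle is upright in the picture at (255,118). All agree with the estimate to about 1.5 mm.

```bash
sed -i 's/TR=(.6342,-.0247)/TR=(.6335,-.0252)/' job.py; python3 - <<'E'
from job import *
ax=(.6668,-.0283);ay=d2(-6.7)
r.gripper_to(.055)
print("hit",)
r.move_ptp(P(ax,.2),down(ay));print(r.move_linear(P(ax,.026),velocity=.12,threshold=12),r.get_state()["ee_pos"])
r.gripper_to(0.0);s=r.get_state();print(s["opening"],s["grasp_force"])
r.move_linear(P(ax,.25),velocity=.2)
r.move_ptp(P(VB,.25),down(vy))
r.move_linear(P(VB,.085),velocity=.15)
r.pause(.2);snap("scene","v_s");snap("side","v_d");snap("wrist","v_w")
print(r.move_linear(P(VB,.065),velocity=.02,threshold=4));s=r.get_state();print(s["ee_pos"],s["force"],s["moment"],s["time"])
snap("wrist","v_w2")
E
python3 -c "
import cv2,numpy as np
a=cv2.imread('pics/v_s.png')[60:180,220:380];b=cv2.imread('pics/v_d.png')[90:210,120:280]
w=cv2.imread('pics/v_w.png');w2=cv2.imread('pics/v_w2.png')
z=lambda x:cv2.resize(x,(400,300),interpolation=cv2.INTER_CUBIC)
cv2.imwrite('pics/m2.png',np.vstack([np.hstack([z(a),z(b)]),np.hstack([z(w),z(w2)])]))"
```

```text
hit
False [ 0.66720416 -0.02828378  0.02668601]
0.021469112528757453 30.000162720680237
True
[0.45059991 0.30139286 0.06813208] [-0.89708877 -0.77544829  7.93196075] [-0.0647758   0.35784021 -0.05837718] 39.7583
```

View pics/m2.png

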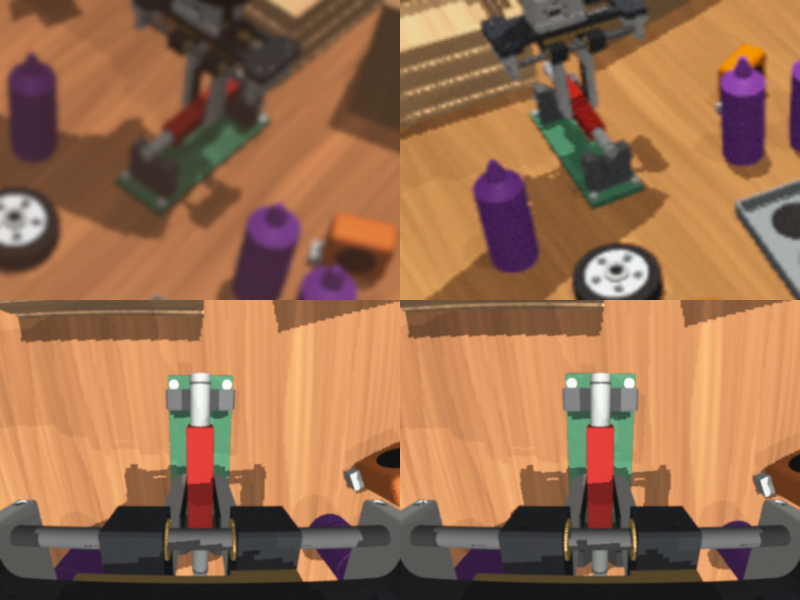

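The axle's stub sits centred in the V, at (600,390) in the lower right picture, and contact came at the seated height. I'll release it and return the three.

```bash
python3 - <<'E'
from job import *
r.gripper_to(.06);r.move_linear(P(VB,.27),velocity=.2)
r.gripper_to(.094)
r.move_ptp(np.array([.45,-.18,.36]),down(my));snap("scene","q_s");C,im,h=snap("wrist","q_w");print([proj(C,[*p,.15])[0].round() for p in spots])
print(r.get_state()["time"])
E
python3 -c "
import cv2,numpy as np
z=lambda x:cv2.resize(x,(400,300))
cv2.imwrite('pics/m3.png',np.hstack([z(cv2.imread('pics/q_s.png')),z(cv2.imread('pics/q_w.png'))]))"
```

```text
[array([262., 307.]), array([262., 269.]), array([263., 227.])]
44.3083
```

View pics/m3.png

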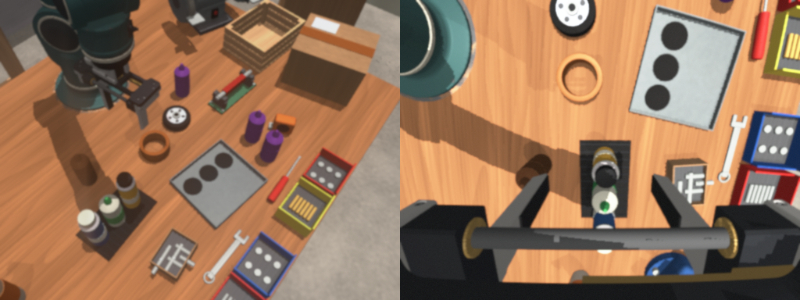

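The axle rests in the V-blocks at (232,88), all three stand on the mat at about (90,225), (112,210) and (128,190), and the tray is empty.

```bash
python3 - <<'E'
from job import *
for i in(1,0,2):transfer(i,spots[i],my,pads[i],ty)
r.move_ptp(np.array([.42,-.3,.40]),down(my));snap("scene","e_s");snap("side","e_d")
s=r.get_state();print(s["time"],s["force"])
E
python3 -c "
import cv2,numpy as np
a=cv2.imread('pics/e_s.png')[60:300,170:490];b=cv2.imread('pics/e_d.png')[80:320,120:440]
cv2.imwrite('pics/m4.png',cv2.resize(np.hstack([a,b]),(800,300)))"
```

```text
grip 0.05456796085351912 29.99644249677658
placed True [ 0.58877776 -0.01920441  0.09453229] [ 0.77156956 -0.19232964  1.6093087 ] 50.5417
grip 0.05261992268808456 29.97944176197052
placed True [ 0.5795403  -0.08855809  0.10754489] [-0.14492566  0.01315265  2.55512743] 59.1833
grip 0.052592274642896564 29.988017678260803
placed True [0.59835335 0.05016885 0.10771282] [2.59017779 0.06889513 1.81437009] 67.2083
70.55 [ 0.09640143  0.04394292 -0.30684754]
```

View pics/m4.png

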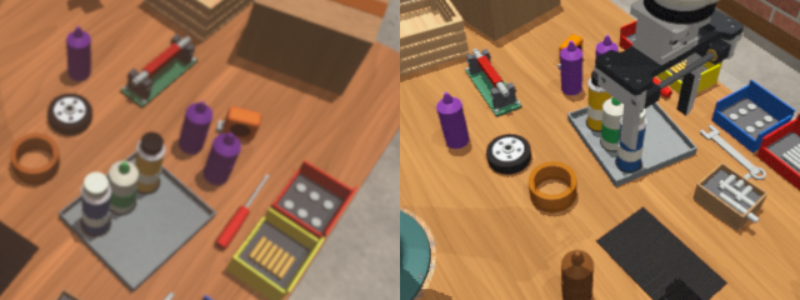

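The cans and the bottle stand on their own pads, at (95,200), (123,185) and (150,163) in the left half. The axle is in the V-blocks and the bystanders haven't moved.

```bash
python3 -c "
from rig import robot
print(robot.sign_off())"
```

```text
the job is handed in; nothing more can be done
None
```

The job is handed in at about 71 s of the 141 s allowed: the axle lies in the V-blocks, the two cans and the oil bottle stand on their own tray pads, nothing was knocked over, and the wheel, tape roll and tape measure look unmoved in the final pictures.

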